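# Set the polariser lever to 45 degrees and swing the analyser in

### The arm

A 7-joint arm with a two-finger parallel gripper is mounted at the origin on the work surface. World frame = base frame: x ahead of the robot, y to its left, z up, the work surface at z = 0. Lengths are in m, angles in rad, forces in N, time in s.
With the tool pointing down it reaches from about 0.425 to 0.925 m from the base axis. Payload 6.8 kg.
Tool frame: the origin (TCP) lies at the very end of the fingers, on their centre line; the grasp point (between the pads) lies 19 mm behind it; z points along the fingers, x is the direction in which the jaws open and shut, and the axes are right-handed (so a half turn about z gives the same grasp; the last joint's range is limited). The gripper opens to 85 mm and grips with 20 to 120 N. Pads are 22 mm wide; open, the fingers measure 114 mm over their backs; the gripper's body (76 mm by 85 mm) begins 54 mm behind the grasp point. The pads swing forward as they close: fully open they stand 13 mm farther back than shut.
Start: joints at [1.109, 0.477, 0.022, 1.555, -0.011, 1.109, -0.083], TCP at [0.234, -0.633, 0.231] pointing down, gripper open.
Joint ranges: [-2.96, 2.96], [-0.34, 2.1], [-1.41, 1.46], [0.24, 2.44], [-1.37, 4.51], [0.17, 1.92], [-2.96, 2.96]. Speed limits (rad/s): [2.39, 2.39, 3.14, 3.14, 3.14, 3.14, 3.14].

### API

Orientations are given as a 3x3 rotation matrix whose columns are the frame's x, y, z axes.
In Python, from station import bot gives the robot as it stands.
- The arm moves only by the tool jog_arm, never from a script. Its argument "rows" is text: rows parted by semicolons, each of 4 numbers parted by spaces: the shift along the world's x, y, z in m, then the turn about the world's z in rad. A call has 1 to 8 rows; each row shifts and turns the commanded pose from where the row before left it; what a row does not reach is not made up. A row lasts 1/12 s, in which the tool goes at most 41.7 mm and 7.16 degrees, less where a joint would pass 70% of its speed; a pose out of reach is approached as far as the arm can. A call is refused whole if a number of a shift passes 0.0417 or a number of a turn 0.125, either way. A call with a gripper value outside its range is refused whole. "jaw" is the opening, from 0 (shut) to 1 (fully open), set as the call begins (left out, the last holds). The fingers move at their own pace and stop on an object; "squeeze" is the grip in N (left out, the last holds). Time passes only in rows, so rows that do not move let the fingers close. It gives the time, the measured TCP pose, the force and the opening at its end, in the units of the state.
- bot.get_obs(): the state, without advancing time (a new reading comes with each control period).
- bot.read_camera(name): name is "side" or "top"; returns a dict with "frame" (480x640x3 uint8, red, green, blue), "fx", "fy", "cx", "cy" (pixels), "k1" (the pictures are not rectified: a ray, as slopes to the right and down, at radius r is drawn at 1 + k1 r^2 times it, then the intrinsics apply), "origin" and "attitude" of the camera in the world. Camera axes: x right, y up, looking along -z (the intrinsics and any distortion apply to the point x, -y, -z); pixel columns grow to the right and rows downward; lengths in m; the calibration is good to about 2 mm. A picture is of the moment at which its call begins. There is no depth.
- bot.hand_in(): hands the job in, once; it reports no verdict.
The state is a dict: "clock": time; "q": joint angles; "qvel": joint speeds; "tau": joint torques, N m; "eef_pos": TCP position; "orientation": TCP orientation; "wrist_force": force on the tool from outside, world axes, zero at the start; "torque": the same for the moment, N m; "opening": finger opening in m.
Only numpy, scipy, OpenCV 4.12 (cv2) and the standard library are available. Lean on these libraries where they do the work, as an engineer would, in place of code of your own. Each camera call takes 0.05 s, during which the arm holds its last target.

### The job

Get the polarising light stand ready for viewing the dish that lies on it: push the polariser's small upright lever knob round the scale until the lever points at the 45-degree mark (the second long mark, counting from the right-hand end of the scale as the robot looks at it), and push the analyser on its swing arm in over the dish as far as its stop. Do both by pushing with the outside of the fingers, never taking the knob or the arm between them, and leave the dish and the other things on the bench where they are.

Things in the scene. Friction and masses are not known exactly. Their poses are not given: they have to be found in the camera images.
- stand: Polarising light stand, fixed to the bench: white housing 255 x 250 mm (x, y), 52 mm high; on it a cream round plate 236 mm across (top 56 mm above the bench) and in the middle a white stage glass 97 mm across (top 66 mm). Origin: at bench height under the optical axis, the stage's centre; z up, +y its left, -x its front, which faces the robot more or less.
- post (a point): Top of the steel post at the stand's rear left corner (x +105, y +85 mm in the stand's frame), 14 mm thick, 132 mm above the bench. The analyser's arm turns about its vertical axis.
- polariser (a joint): The lever's reading on the scale, rad: 0 with the lever along the stand's -y (right-hand end seen from the robot), pi/2 along -x (front), pi along +y (left); growing is clockwise from above. The 45-degree mark is 0.785. Starts between 1.4 and 2.15, turns with light friction (about 1.5 N at the knob), stays where it is left.
- polariser_knob (a point): Centre of the lever's knob: upright steel pin 12 mm thick, 63 to 88 mm above the bench, 78 mm from the optical axis. Its x axis points outwards along the lever, a 9 mm wide steel bar (top 63 mm up) ending in a point 89 mm from the axis. The grey ring under it, 120 mm across, top 64 mm up, turns with it.
- mark_45 (a point): Inner end of the 45-degree mark, on the plate, 93.5 mm from the optical axis, 56 mm above the bench. The scale is a black half-ring on the plate's front half: a short white mark every 15 degrees, a long one (21 mm, outwards) every 45 degrees.
- analyser (a joint): Angle of the analyser's swing arm about the post, rad: 0 at its stop, centred over the stage; growing as it swings out, clockwise from above, to the stand's left. Starts between 1.3 and 1.6, turns with light friction (about 1 N at the analyser), stays where it is left.
- analyser_centre (a point): Centre of the analyser: a flat dark round filter in a grey frame, 96 mm across and 12 mm thick (116 to 128 mm above the bench), 135 mm from the post's axis. Its x axis points from the post outwards along the arm, which is an aluminium bar 12 mm wide, 118 to 126 mm above the bench.
- dish_centre (a point): Centre of the covered clear dish that lies on the stage glass: 63 mm across, 15 mm tall (66 to 81 mm above the bench), loose. Leave it.
- slide_box: Dark slide box, 100 x 78 x 34 mm, loose on the bench to the left of the stand, under the swung-out analyser; origin under its centre. Leave it.
- dropper: Amber dropper bottle, 32 mm across, 90 mm tall, loose, to the right of the stand; origin under its centre. Leave it.
- pen: Marker pen, 110 mm long (along its x), 12 mm thick, loose, lying to the right of the stand's front; origin under its middle. Leave it.
- tube_rack: White rack of capped tubes, 200 x 60 mm, 106 mm tall, loose, to the right of the stand; origin under its centre. Leave it.
- tip_box: Blue pipette-tip box with a clear lid, 86 x 124 mm, 73 mm tall, loose, behind the stand; origin under its centre. Leave it.
- beaker: Small clear beaker, 52 mm across, 65 mm tall, loose, to the left of the stand's front; origin under its centre. Leave it.

How it is judged:
At the end, for the whole second after the job is handed in: The polariser lever rests within 3 degrees of the 45-degree mark, the analyser rests within 0.05 rad (7 mm) of its stop over the stage, the dish is within 10 mm and the other loose things are within 20 mm of where they were (value of joint polariser between 0.733 and 0.838 rad and value of joint analyser below 0.05 rad and horizontal distance between analyser_centre and stand below 0.008 m and velocity of joint polariser between -0.02 and 0.02 rad/s and velocity of joint analyser between -0.02 and 0.02 rad/s and distance of dish_centre from where it was at the start of the episode below 0.01 m and distance of each of slide_box, dropper, pen, tube_rack, tip_box, beaker from where it was at the start of the episode below 0.02 m); the robot touches nothing.
It fails at once if the dish is shoved or lifted (more than 10 mm) (distance of dish_centre from where it was at the start of the episode above 0.01 m).
It fails at once if another loose thing on the bench is shoved or lifted (more than 20 mm) or tipped (past 0.3 rad) (distance of any of slide_box, dropper, pen, tube_rack, tip_box, beaker from where it was at the start of the episode above 0.02 m or angle between any of slide_box, dropper, pen, tube_rack, tip_box, beaker's own z axis and vertical above 0.3 rad).
It fails at once if the knob is taken between the fingers (horizontal distance between the grasp point and polariser_knob below 0.006 m and z of the grasp point in the frame of polariser_knob below 0.027 m).
It fails at once if the analyser's arm is taken between the fingers (x of the grasp point in the frame of analyser_centre between -0.12 and -0.05 m and y of the grasp point in the frame of analyser_centre between -0.006 and 0.006 m and z of the grasp point in the frame of analyser_centre between -0.02 and 0.019 m).
It also fails if it takes over 61 s, if anything falls off the work surface, if the arm or the gripper's body presses on something with over 40 N, if the wrist force passes 120 N, or if a joint passes its speed limit or range.

## Working session

There is one attempt and no reset: what is moved stays moved. The work goes in short steps, Python scripts to look and compute and a tool call to move; the robot and the scene stay as the last step left them, time stands still between calls to the robot, and variables do not carry over. Pictures are saved under pics/ and viewed, and the job is handed in when it is done.

Besides the shell and the picture viewer there is one more tool, called after ">>>" by a JSON object that holds its "method" and its "body". jog_arm: Moves the arm, as the interface text tells. Its arguments: {"type":"object","properties":{"rows":{"type":"string"},"jaw":{"type":"number"},"squeeze":{"type":"number"}},"required":["rows"]}

```bash
ls; mkdir -p pics; python3 - <<'E'
from station import bot
import cv2
for n in ("side","top"):
    c=bot.read_camera(n); cv2.imwrite(f"pics/{n}0.png",c["frame"][:,:,::-1])
    print(n,{k:v for k,v in c.items() if k!="frame"})
print(bot.get_obs())
E
```

```text
pics
side {'fx': 496.58369987466995, 'fy': 496.58369987466995, 'cx': 324.05529008332604, 'cy': 236.1649265060913, 'k1': 0.04729295276778482, 'origin': array([ 0.21338201, -0.49506096,  0.66400871]), 'attitude': array([[ 0.80263242,  0.40727974, -0.43578024],
       [-0.59645672,  0.54247506, -0.59157433],
       [-0.00453633,  0.73474079,  0.67833281]])}
top {'fx': 515.0981354515517, 'fy': 515.0981354515517, 'cx': 325.9600709143627, 'cy': 244.09552946283037, 'k1': -0.1357413017948673, 'origin': array([ 0.46961643, -0.05518489,  1.02376443]), 'attitude': array([[ 0.01976649,  0.99493002, -0.09860806],
       [-0.99934746,  0.0166789 , -0.03203841],
       [-0.0302313 ,  0.099177  ,  0.99461047]])}
{'clock': 0.1, 'q': array([ 1.1089247 ,  0.47770862,  0.02234992,  1.5563038 , -0.01151652,
        1.10929183, -0.08310964]), 'qvel': array([-1.01105055e-03, -1.55394881e-03,  8.08276270e-04, -6.95181115e-04,
        1.50880652e-03, -3.06501667e-05, -1.04248562e-03]), 'tau': array([ 6.71112095e-03, -5.97751844e+01,  1.61437400e+00, -2.81950879e+01,
        1.27449693e-02,  5.01647213e-03,  3.43397596e-05]), 'eef_pos': array([ 0.23366292, -0.63272712,  0.23044958]), 'orientation': array([[ 3.46435065e-01, -9.38073734e-01, -6.43694400e-04],
       [-9.38072624e-01, -3.46435648e-01,  1.44680408e-03],
       [-1.58020759e-03,  1.02608429e-04, -9.99998746e-01]]), 'wrist_force': array([ 0.46951266, -0.49224192, -0.3267882 ]), 'torque': array([-0.02597487, -0.04280129,  0.05333229]), 'opening': 0.08559567681991637}
```

View pics/top0.png

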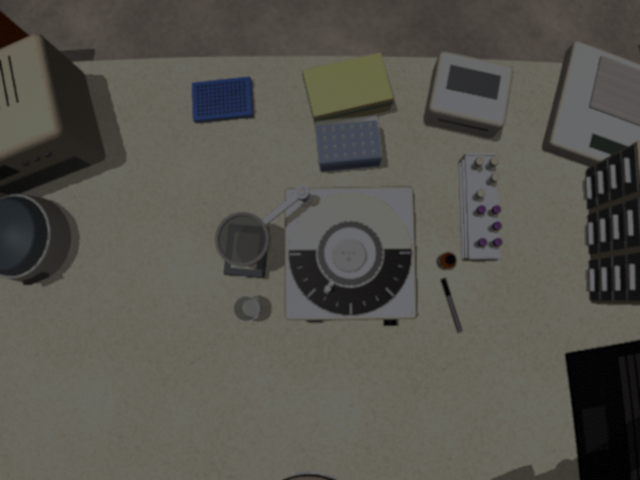

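View pics/side0.png

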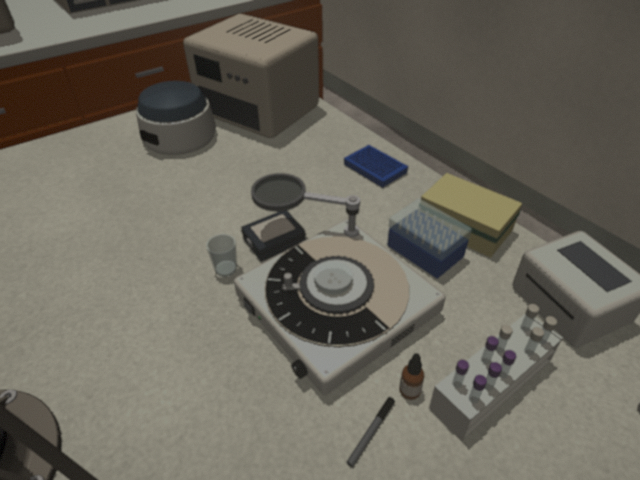

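The top view shows the stage at about (350,255), knob at (328,288), post at (304,194) and analyser at (242,240). Next I measure from an enlarged crop.

```bash
cat > h.py <<'E'
import numpy as np, cv2
from station import bot
def ray(c,u,v):
    K=np.array([[c["fx"],0,c["cx"]],[0,c["fy"],c["cy"]],[0,0,1.]])
    x,y=cv2.undistortPoints(np.array([[[u,v]]],float),K,np.array([c["k1"],0,0,0,0.]))[0,0]
    d=c["attitude"]@np.array([x,-y,-1.]); return c["origin"],d/np.linalg.norm(d)
def onz(c,u,v,z):
    o,d=ray(c,u,v); return o+d*(z-o[2])/d[2]
def proj(c,p):
    q=c["attitude"].T@(np.asarray(p)-c["origin"]); x,y=q[0]/-q[2],-q[1]/-q[2]; f=1+c["k1"]*(x*x+y*y)
    return c["fx"]*x*f+c["cx"],c["fy"]*y*f+c["cy"]
def tri(c1,p1,c2,p2):
    o1,d1=ray(c1,*p1);o2,d2=ray(c2,*p2)
    A=np.stack([d1,-d2],1); t=np.linalg.lstsq(A,o2-o1,rcond=None)[0]
    a,b=o1+t[0]*d1,o2+t[1]*d2; return (a+b)/2,np.linalg.norm(a-b)
def crop(c,u0,v0,w,h,s,fn):
    im=c["frame"][v0:v0+h,u0:u0+w,::-1]; im=cv2.resize(im,None,fx=s,fy=s,interpolation=cv2.INTER_CUBIC)
    cv2.imwrite(fn,cv2.convertScaleAbs(im,alpha=1.5))
E
python3 - <<'E'
from h import *
t=bot.read_camera("top"); s=bot.read_camera("side")
crop(t,205,175,220,155,3.6,"pics/tc.png"); crop(s,200,160,260,190,3,"pics/sc.png")
E
```

```text
(no output)
```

View pics/tc.png

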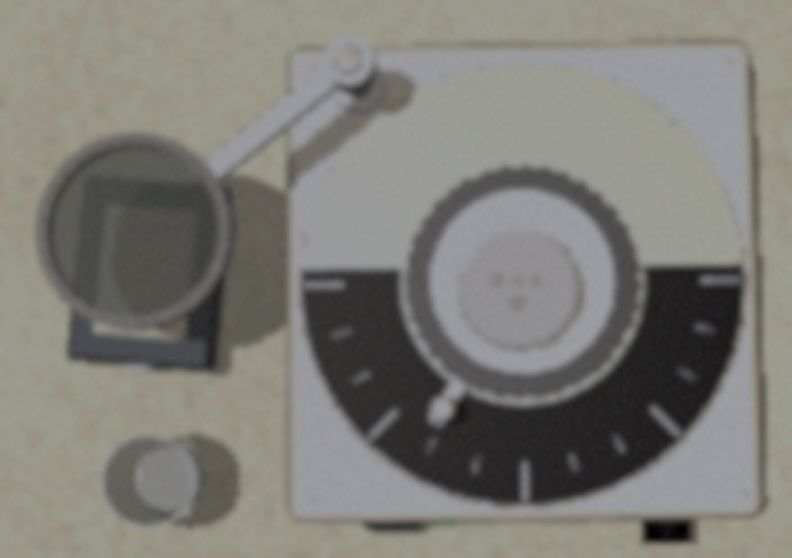

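View pics/sc.png

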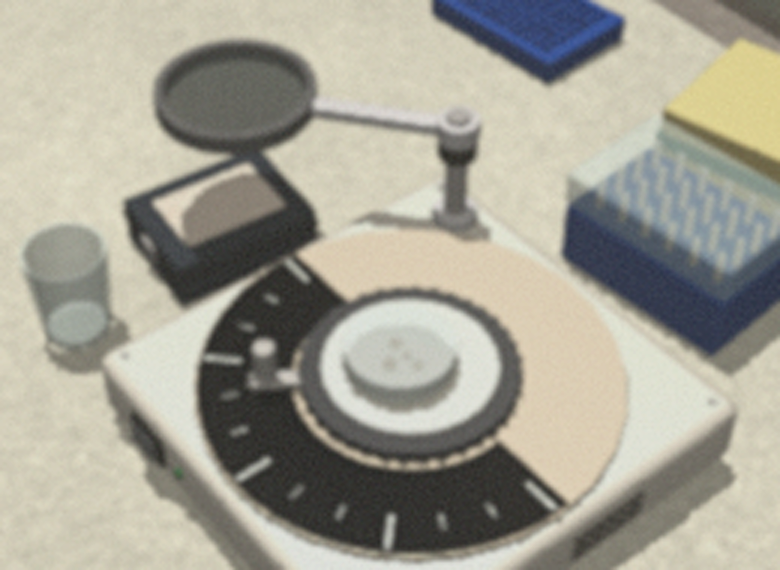

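```bash
python3 - <<'E'
from h import *
t=bot.read_camera("top"); s=bot.read_camera("side")
T=lambda u,v:(u/3.6+205-.36,v/3.6+175-.36)
S=lambda u,v:(u/3+200-.33,v/3+160-.33)
for nm,c,f,pts in (("top",t,T,{(180,0):(345,285),(180,1):(304,285),(135,0):(398,411),(135,1):(371,438),(90,0):(525,460),(90,1):(525,502),(45,0):(651,406),(45,1):(678,436),(0,0):(700,280),(0,1):(741,279)}),
  ("side",s,S,{(180,0):(308,283),(180,1):(288,260),(135,0):(241,359),(135,1):(205,357),(90,0):(269,461),(90,1):(237,481),(45,0):(391,515),(45,1):(388,548),(0,0):(527,481),(0,1):(561,508)})):
    L=[];W=[]
    for (a,k),p in pts.items():
        r=.0935+.021*k; a=np.radians(a); L.append([-r*np.sin(a),-r*np.cos(a)]); W.append(onz(c,*f(*p),.056)[:2])
    L=np.array(L);W=np.array(W); lc,wc=L.mean(0),W.mean(0)
    H=(L-lc).T@(W-wc); yaw=np.arctan2(H[0,1]-H[1,0],H[0,0]+H[1,1])
    R=np.array([[np.cos(yaw),-np.sin(yaw)],[np.sin(yaw),np.cos(yaw)]]); o=wc-R@lc
    print(nm,"stand",o.round(4),"yaw",yaw.round(4),"resid mm",np.abs((W-o-(L@R.T))*1e3).max(0).round(1))
    k=onz(c,*f(*((442,410) if nm=="top" else (263,346))),.088)[:2] if nm=="side" else onz(c,*f(437,411),.088)[:2]
    l=R.T@(k-o); print(" knob",k.round(4),"r",np.hypot(*l).round(4),"read",np.arctan2(-l[0],-l[1]).round(3))
    p=onz(c,*f(*((349,60) if nm=="top" else (460,118))),.132)[:2]; print(" post",p.round(4),(R.T@(p-o)).round(4))
    a=onz(c,*f(*((133,230) if nm=="top" else (236,92))),.126)[:2]; d=R.T@(a-o)-[.105,.085]
    print(" an",a.round(4),"r",np.hypot(*d).round(4),"dir local",d.round(3))
    d0=-np.array([.105,.085]); print(" an angle",np.degrees(np.arctan2(*d0[::-1])-np.arctan2(*d[::-1]))%360)
    dd=onz(c,*f(*((520,290) if nm=="top" else (401,355))),.081)[:2]; print(" dish",dd.round(4),(R.T@(dd-o)).round(4))
for n,p in dict(box1=(75,358),box2=(213,366),box3=(88,180)).items(): print(n,onz(t,*T(*p),.034).round(3))
print("beaker",onz(t,*T(150,480),.03).round(3))
E
```

```text
top stand [ 0.5495 -0.0691] yaw 0.0305 resid mm [0.7 1.2]
 knob [ 0.481  -0.0268] r 0.0806 read 2.154
 post [0.6509 0.0184] [0.104  0.0844]
 an [0.566  0.1233] r 0.135 dir local [-0.083  0.107]
 an angle 91.2533658816381
 dish [ 0.5433 -0.0677] [-0.0062  0.0016]
side stand [ 0.5511 -0.0703] yaw 0.0335 resid mm [1.8 2. ]
 knob [ 0.4833 -0.0304] r 0.0787 read 2.136
 post [0.651  0.0146] [0.1027 0.0815]
 an [0.5656 0.119 ] r 0.1336 dir local [-0.084  0.104]
 an angle 89.96383647419015
 dish [ 0.5414 -0.0739] [-0.0098 -0.0033]
box1 [0.506 0.171 0.034]
box2 [0.503 0.096 0.034]
box3 [0.603 0.167 0.034]
beaker [0.441 0.129 0.03 ]
```

```bash
cat >> h.py <<'E'
O=np.array([.550,-.0695]); YAW=.032
R2=np.array([[np.cos(YAW),-np.sin(YAW)],[np.sin(YAW),np.cos(YAW)]])
def kf(a,off): # finger centre behind knob, x-axis angle
    l=.078*np.array([-np.sin(a),-np.cos(a)]); d=np.array([np.cos(a),-np.sin(a)])
    w=R2@(l-off*d)+O; D=R2@d; return w,np.arctan2(D[1],D[0])
def af(th,off): # finger centre behind analyser
    b=np.arctan2(-.085,-.105)-th; r=np.array([np.cos(b),np.sin(b)]); d=np.array([-r[1],r[0]])
    w=R2@(np.array([.105,.085])+.135*r-off*d)+O; D=R2@d; return w,np.arctan2(D[1],D[0])
def st():
    o=bot.get_obs(); M=o["orientation"]
    print("t",round(o["clock"],2),"p",o["eef_pos"].round(4),"ang",np.arctan2(M[1,0],M[0,0]).round(3),"F",o["wrist_force"].round(1),"q",o["q"].round(2))
E
python3 - <<'E'
from h import *
st()
for a in [2.14]+list(np.arange(2.14,.78,-.15))+[.785]: print("k",round(a,3),*[np.round(v,4) for v in kf(a,.0205)])
print("appr",kf(2.14,.032))
E
```

```text
t 0.3 p [ 0.2338 -0.633   0.231 ] ang -1.217 F [-0.1  0.2  0. ] q [ 1.11  0.48  0.02  1.56 -0.01  1.11 -0.08]
k 2.14 [ 0.4935 -0.012 ] -2.108
k 2.14 [ 0.4935 -0.012 ] -2.108
k 1.99 [ 0.4855 -0.0211] -1.958
k 1.84 [ 0.479  -0.0312] -1.808
k 1.69 [ 0.4741 -0.0423] -1.658
k 1.54 [ 0.4709 -0.0539] -1.508
k 1.39 [ 0.4694 -0.0659] -1.358
k 1.24 [ 0.4698 -0.078 ] -1.208
k 1.09 [ 0.472  -0.0899] -1.058
k 0.94 [ 0.4759 -0.1013] -0.908
k 0.79 [ 0.4815 -0.1121] -0.758
k 0.785 [ 0.4817 -0.1124] -0.753
appr (array([ 0.49936238, -0.00209205]), np.float64(-2.108))
```

>>> {"method": "jog_arm", "body": {"rows": "0.02 0.04 0 0;0.02 0.04 0 -0.1;0.02 0.04 0 -0.1;0.02 0.04 0 -0.1;0.02 0.04 0 -0.1;0.02 0.04 0 -0.1;0.02 0.04 0 -0.1;0.02 0.04 0 -0.1", "jaw": 0}}

```text
clock: 0.97
eef_pos: [0.3834, -0.3333, 0.2315]
orientation: [[-0.344, -0.939, 0.0], [-0.939, 0.344, -0.0], [0.0, -0.001, -1.0]]
wrist_force: [1.3, -0.5, -0.0]
opening: 0.0
```

>>> {"method": "jog_arm", "body": {"rows": "0.013 0.039 0 -0.05;0.013 0.039 0 -0.05;0.013 0.039 0 -0.05;0.014 0.039 0 -0.04;0.013 0.039 0 0;0.014 0.039 0 0;0.013 0.039 0 0;0.013 0.038 0 0"}}

```text
clock: 1.63
eef_pos: [0.4892, -0.022, 0.2316]
orientation: [[-0.511, -0.86, 0.001], [-0.86, 0.511, -0.0], [-0.0, -0.001, -1.0]]
wrist_force: [0.6, 0.4, -0.6]
opening: -0.0001
```

>>> {"method": "jog_arm", "body": {"rows": "0 0 0 0;0 0 0 0;0 0 0 0;0 0 -0.03 0;0 0 -0.03 0;0 0 -0.02 0;0 0 0 0;0 0 0 0"}}

```text
clock: 2.3
eef_pos: [0.488, -0.0258, 0.1509]
orientation: [[-0.513, -0.858, -0.002], [-0.858, 0.513, -0.001], [0.002, 0.002, -1.0]]
wrist_force: [1.2, 0.0, 1.1]
opening: 0.0004
```

```bash
python3 - <<'E'
from h import *
st(); t=bot.read_camera("top"); s=bot.read_camera("side")
crop(t,205,175,220,155,3.6,"pics/tc1.png"); crop(s,200,120,260,190,3,"pics/sc1.png")
E
```

```text
t 2.3 p [ 0.488  -0.0258  0.1509] ang -2.109 F [1.2 0.  1.1] q [ 0.12  0.29 -0.22  2.06  0.09  0.81 -2.27]
```

View pics/sc1.png

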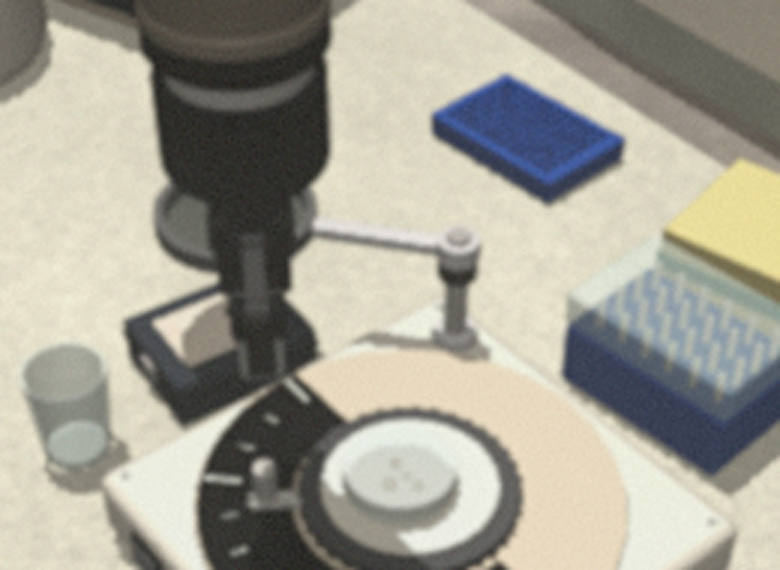

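>>> {"method": "jog_arm", "body": {"rows": "0.006 0.013 0 0;0.006 0.013 0 0;0 0 0 0;0 0 0 0;0 0 -0.02 0;0 0 -0.02 0;0 0 0 0;0 0 0 0"}}

```text
clock: 3.07
eef_pos: [0.5002, 0.0009, 0.1113]
orientation: [[-0.512, -0.859, -0.002], [-0.859, 0.512, -0.001], [0.001, 0.001, -1.0]]
wrist_force: [-0.2, 0.1, 0.2]
opening: -0.0004
```

```bash
python3 - <<'E'
from h import *
st(); t=bot.read_camera("top"); s=bot.read_camera("side")
crop(t,205,175,220,155,3.6,"pics/tc2.png"); crop(s,200,150,260,190,3,"pics/sc2.png")
E
```

```text
t 3.07 p [0.5002 0.0009 0.1113] ang -2.108 F [-0.2  0.1  0.2] q [ 0.06  0.36 -0.22  2.06  0.12  0.73 -2.35]
```

View pics/sc2.png

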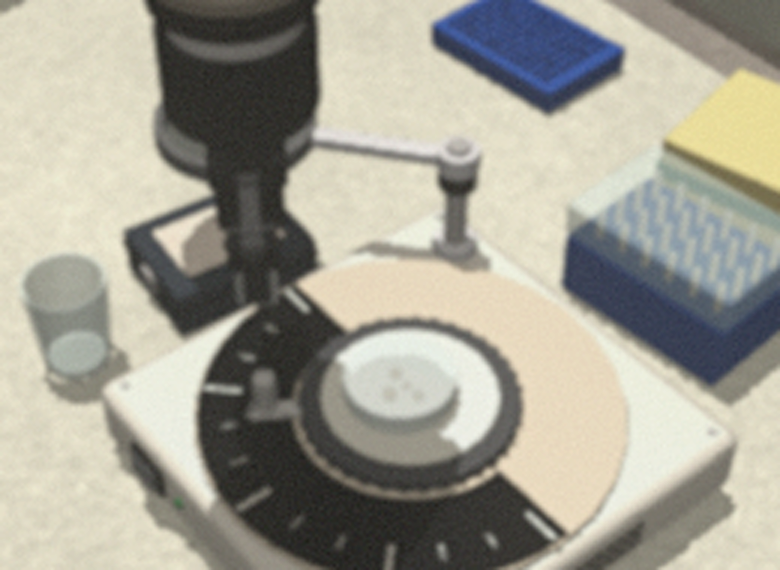

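>>> {"method": "jog_arm", "body": {"rows": "0 0 -0.02 0;0 0 -0.02 0;0 0 0 0;0 0 0 0;-0.003 -0.006 0 0;-0.003 -0.006 0 0;0 0 0 0;0 0 0 0"}}

```text
clock: 3.83
eef_pos: [0.4951, -0.011, 0.0721]
orientation: [[-0.512, -0.859, 0.001], [-0.859, 0.512, -0.0], [-0.0, -0.001, -1.0]]
wrist_force: [-0.0, 0.0, -0.9]
opening: 0.0
```

```bash
python3 - <<'E'
from h import *
st(); s=bot.read_camera("side")
crop(s,200,170,200,150,4,"pics/sc3.png")
E
```

```text
t 3.83 p [ 0.4951 -0.011   0.0721] ang -2.108 F [-0.   0.  -0.9] q [ 0.07  0.42 -0.21  2.1   0.14  0.64 -2.35]
```

View pics/sc3.png

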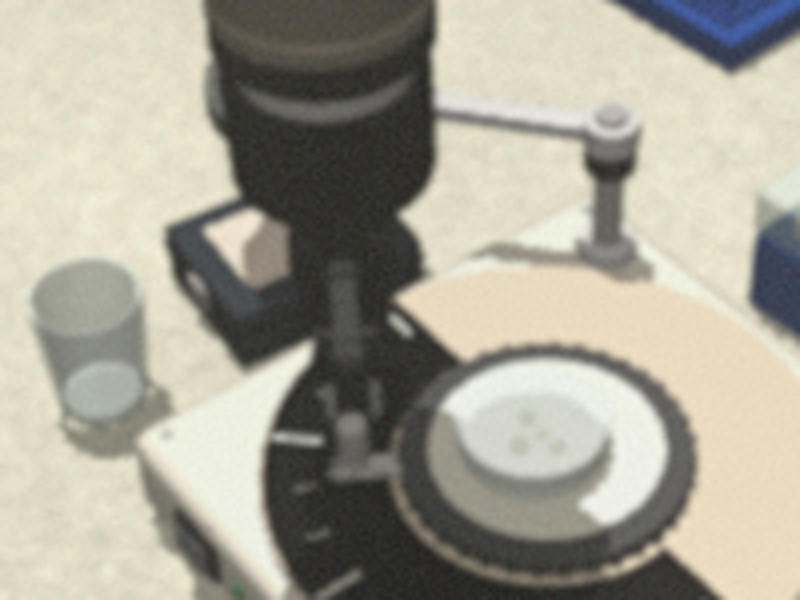

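>>> {"method": "jog_arm", "body": {"rows": "-0.005 -0.005 0 0.075;-0.004 -0.005 0 0.075;-0.0035 -0.005 0 0.075;-0.003 -0.005 0 0.075;-0.003 -0.0055 0 0.075;-0.002 -0.0055 0 0.075;0 0 0 0;0 0 0 0"}}

```text
clock: 4.55
eef_pos: [0.4746, -0.0412, 0.0715]
orientation: [[-0.089, -0.996, 0.0], [-0.996, 0.089, 0.0], [-0.0, -0.0, -1.0]]
wrist_force: [0.1, 0.4, -0.3]
opening: 0.0001
```

```bash
python3 - <<'E'
from h import *
st(); s=bot.read_camera("side")
crop(s,200,170,200,150,4,"pics/sc4.png")
E
```

```text
t 4.55 p [ 0.4746 -0.0412  0.0715] ang -1.659 F [ 0.1  0.4 -0.3] q [ 0.22  0.41 -0.32  2.13  0.21  0.63 -1.9 ]
```

View pics/sc4.png

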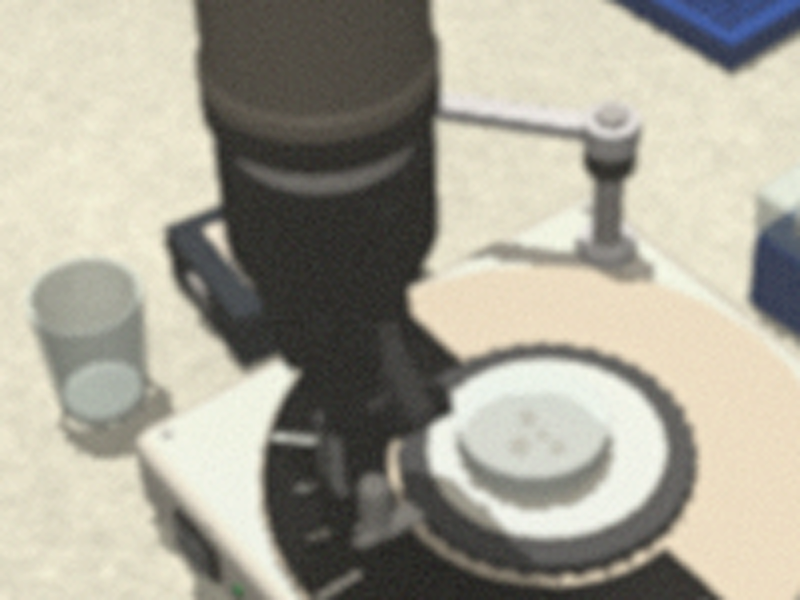

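>>> {"method": "jog_arm", "body": {"rows": "-0.002 -0.006 0 0.075;-0.0015 -0.006 0 0.075;-0.001 -0.006 0 0.075;-0.0005 -0.006 0 0.075;0 -0.006 0 0.075;0.0005 -0.006 0 0.075;0 0 0 0;0 0 0 0"}}

```text
clock: 5.27
eef_pos: [0.47, -0.077, 0.0713]
orientation: [[0.353, -0.936, 0.0], [-0.936, -0.353, 0.0], [-0.0, -0.0, -1.0]]
wrist_force: [-0.0, -0.2, -0.5]
opening: -0.0
```

```bash
python3 - <<'E'
from h import *
st(); s=bot.read_camera("side")
crop(s,200,170,200,150,4,"pics/sc5.png")
E
```

```text
t 5.27 p [ 0.47   -0.077   0.0713] ang -1.21 F [-0.  -0.2 -0.5] q [ 0.38  0.42 -0.42  2.13  0.28  0.64 -1.44]
```

View pics/sc5.png

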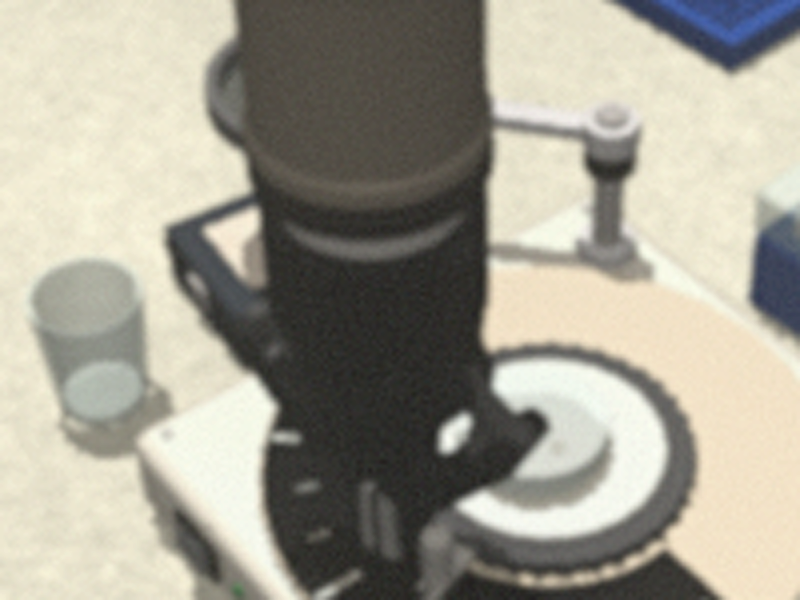

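>>> {"method": "jog_arm", "body": {"rows": "0.001 -0.006 0 0.075;0.0012 -0.006 0 0.075;0.0018 -0.0057 0 0.075;0.002 -0.0057 0 0.075;0 0 0 0;0 0 0 0"}}

```text
clock: 5.82
eef_pos: [0.4759, -0.1003, 0.0712]
orientation: [[0.613, -0.79, -0.0], [-0.79, -0.613, 0.0], [-0.0, -0.0, -1.0]]
wrist_force: [0.1, -0.3, 0.3]
opening: -0.0001
```

```bash
python3 - <<'E'
from h import *
st(); s=bot.read_camera("side"); t=bot.read_camera("top")
crop(s,240,220,150,110,5,"pics/sc6.png")
crop(t,280,240,130,95,6,"pics/tc6.png")
for a in (.95,.9,.85,.785):
    l=O+R2@(.078*np.array([-np.sin(a),-np.cos(a)])); u,v=proj(s,[*l,.088]); print(a,(u-240)*5,(v-220)*5)
E
```

```text
t 5.82 p [ 0.4759 -0.1003  0.0712] ang -0.911 F [ 0.1 -0.3  0.3] q [ 0.48  0.45 -0.49  2.1   0.33  0.67 -1.14]
0.95 411.7815557633631 440.3596363581221
0.9 424.56428013263945 442.9322666000843
0.85 437.51966617680665 445.003340360511
0.785 454.55486775159613 446.9336454833021
```

View pics/sc6.png

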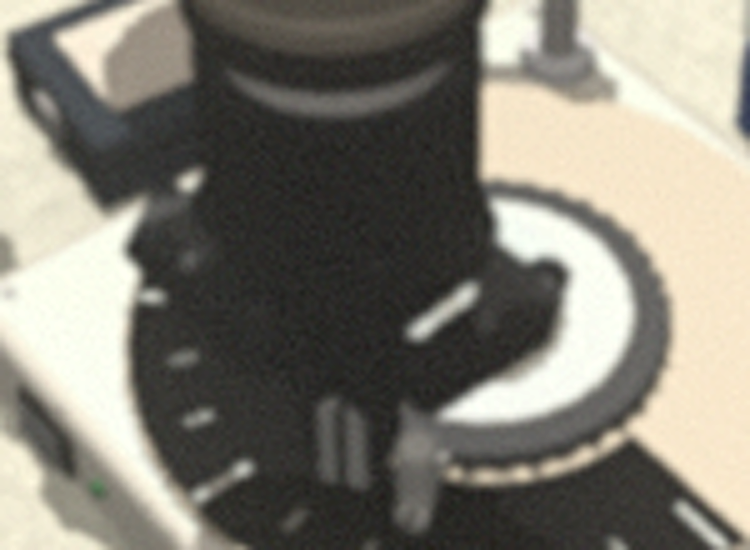

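View pics/tc6.png

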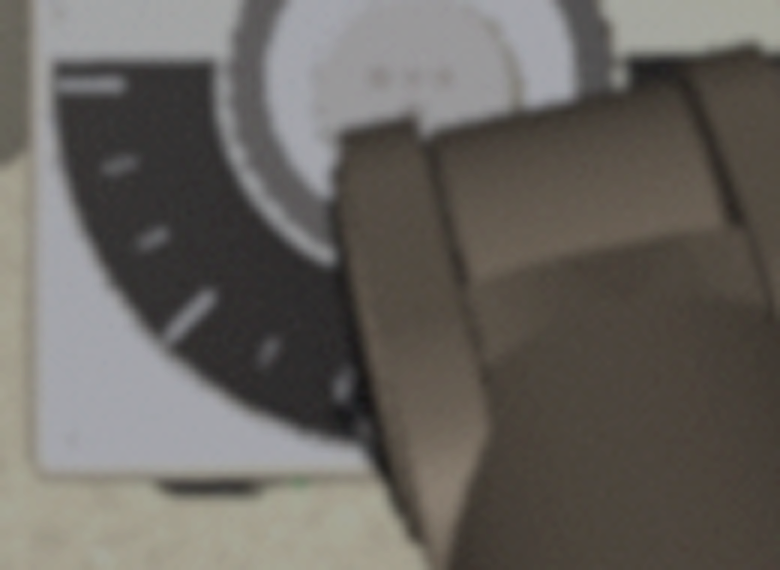

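>>> {"method": "jog_arm", "body": {"rows": "0.0013 -0.0028 0 0.037;0.0013 -0.0026 0 0.035;0.0013 -0.0025 0 0.035;0.0012 -0.0022 0 0.033;0 0 0 0;0 0 0 0"}}

```text
clock: 6.42
eef_pos: [0.481, -0.1103, 0.0713]
orientation: [[0.719, -0.695, 0.0], [-0.695, -0.719, 0.0], [-0.0, -0.0, -1.0]]
wrist_force: [-1.0, 0.8, 0.3]
opening: -0.0002
```

>>> {"method": "jog_arm", "body": {"rows": "-0.004 0.004 0 0;-0.008 0.008 0 0;-0.012 0.012 0 0;-0.015 0.015 0.01 0;-0.02 0.025 0.03 0;0 0.04 0.03 0;0 0.04 0 0;0 0 0 0"}}

```text
clock: 7.08
eef_pos: [0.4234, 0.0331, 0.1369]
orientation: [[0.726, -0.688, 0.006], [-0.688, -0.726, 0.002], [0.002, -0.006, -1.0]]
wrist_force: [-0.4, -0.3, 0.1]
opening: -0.0002
```

```bash
python3 - <<'E'
from h import *
st(); s=bot.read_camera("side"); t=bot.read_camera("top")
crop(s,260,220,150,110,5,"pics/sc7.png")
crop(t,280,240,150,95,5,"pics/tc7.png")
E
```

```text
t 7.08 p [0.4234 0.0331 0.1369] ang -0.758 F [-0.4 -0.3  0.1] q [ 0.37  0.26 -0.66  2.19  0.23  0.76 -1.21]
```

View pics/sc7.png

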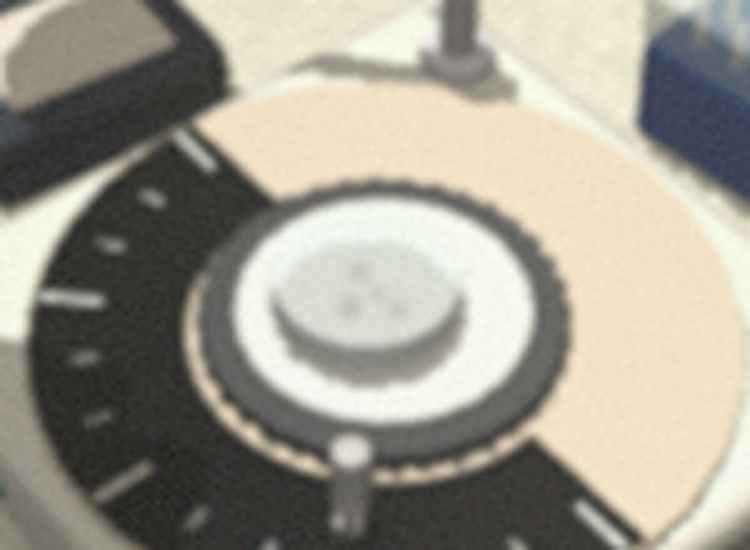

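View pics/tc7.png

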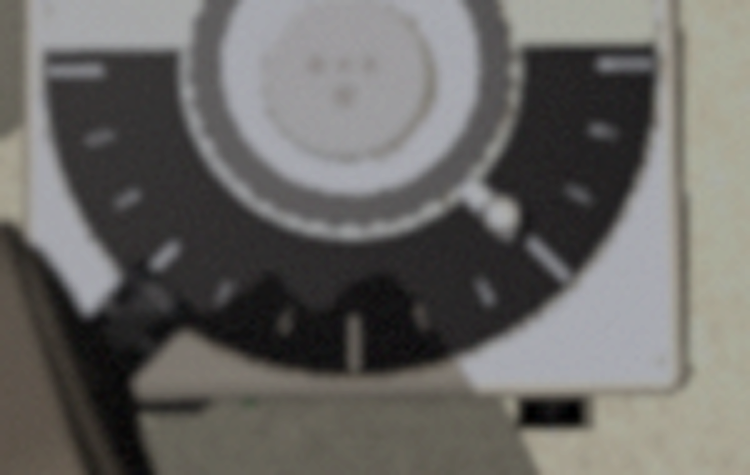

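```bash
python3 - <<'E'
from h import *
s=bot.read_camera("side"); t=bot.read_camera("top")
for c,u0,v0,w,k in ((t,280,240,0,(503,213)),(s,260,220,1,(350,449))):
    for z,du in ((.088,k),):
        W=onz(c,du[0]/5+u0-.4,du[1]/5+v0-.4,z)[:2]; l=R2.T@(W-O); print(l.round(4),np.hypot(*l).round(4),np.arctan2(-l[0],-l[1]).round(4))
    for a in (.75,.785,.82):
      d=R2@np.array([-np.sin(a),-np.cos(a)]); print(a,[tuple(((np.array(proj(c,[*(O+r*d),z]))-[u0,v0]+.4)*5).round(1)) for r,z in ((.078,.088),(.078,.063),(.0625,.063),(.0935,.056))])
crop(t,345,260,60,45,12,"pics/tc8.png"); crop(s,300,290,60,55,12,"pics/sc8.png")
E
```

```text
[-0.0571 -0.0534] 0.0781 0.8185
0.75 [(np.float64(512.9), np.float64(202.1)), (np.float64(507.6), np.float64(204.1)), (np.float64(476.6), np.float64(176.2)), (np.float64(537.1), np.float64(232.4))]
0.785 [(np.float64(507.8), np.float64(207.6)), (np.float64(502.7), np.float64(209.5)), (np.float64(472.6), np.float64(180.5)), (np.float64(531.1), np.float64(238.8))]
0.82 [(np.float64(502.5), np.float64(212.9)), (np.float64(497.5), np.float64(214.7)), (np.float64(468.5), np.float64(184.6)), (np.float64(525.0), np.float64(245.0))]
[-0.0567 -0.054 ] 0.0783 0.8095
0.75 [(np.float64(365.8), np.float64(449.6)), (np.float64(365.2), np.float64(502.4)), (np.float64(368.5), np.float64(461.8)), (np.float64(361.6), np.float64(558.6))]
0.785 [(np.float64(356.6), np.float64(448.9)), (np.float64(356.2), np.float64(501.7)), (np.float64(361.4), np.float64(461.2)), (np.float64(350.7), np.float64(557.8))]
0.82 [(np.float64(347.4), np.float64(448.0)), (np.float64(347.2), np.float64(500.8)), (np.float64(354.3), np.float64(460.5)), (np.float64(339.8), np.float64(556.7))]
```

View pics/tc8.png

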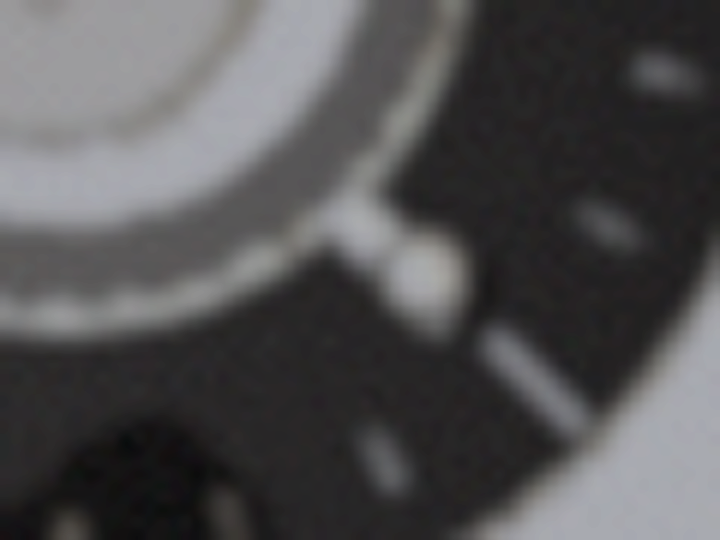

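View pics/sc8.png

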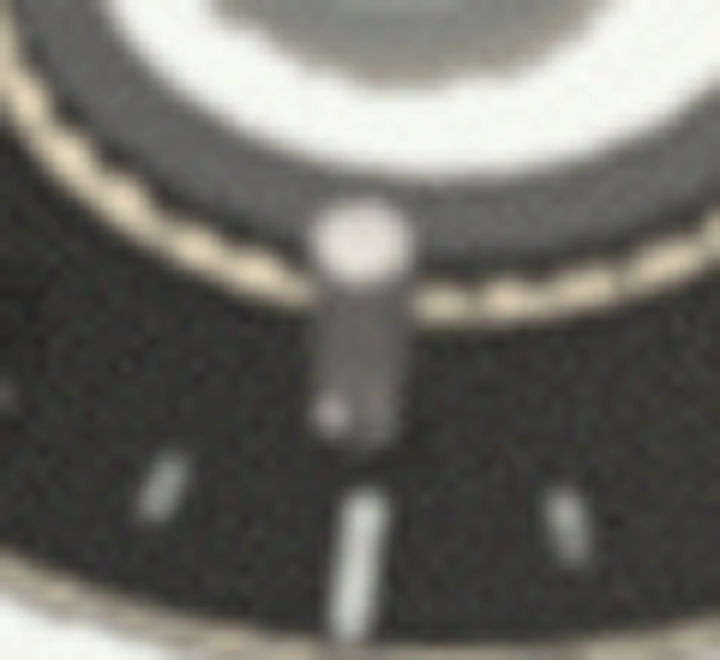

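>>> {"method": "jog_arm", "body": {"rows": "0.006 -0.03 0 0;0.012 -0.03 0 0;0.012 -0.03 0 0;0.01 -0.03 0 0;0.005 -0.012 0 0;0 0 0 0;0 0 0 0;0 0 0 0"}}

```text
clock: 7.95
eef_pos: [0.4671, -0.1058, 0.1343]
orientation: [[0.72, -0.694, -0.001], [-0.694, -0.72, 0.001], [-0.001, 0.0, -1.0]]
wrist_force: [-0.5, -0.8, -0.2]
opening: -0.0001
```

>>> {"method": "jog_arm", "body": {"rows": "0.0005 0.007 0 0;0 0 -0.02 0;0 0 -0.02 0;0 0 -0.023 0;0 0 0 0;0 0 0 0;0 0 0 0"}}

```text
clock: 8.53
eef_pos: [0.469, -0.0986, 0.0727]
orientation: [[0.721, -0.693, 0.001], [-0.693, -0.721, 0.0], [0.0, -0.001, -1.0]]
wrist_force: [0.5, -0.1, 0.7]
opening: -0.0004
```

>>> {"method": "jog_arm", "body": {"rows": "0.004 -0.004 0 0;0.003 -0.004 0 0;0.003 -0.003 0 0;0.0015 -0.0015 0 0.01;0 0 0 0;0 0 0 0;0 0 0 0"}}

```text
clock: 9.12
eef_pos: [0.4799, -0.1121, 0.0718]
orientation: [[0.727, -0.687, -0.0], [-0.687, -0.727, 0.0], [-0.0, -0.0, -1.0]]
wrist_force: [-0.1, 0.8, 0.3]
opening: -0.0001
```

>>> {"method": "jog_arm", "body": {"rows": "0.0006 -0.0005 0 0;0.0006 -0.0005 0 0;0 0 0 0;0 0 0 0"}}

```text
clock: 9.45
eef_pos: [0.4811, -0.113, 0.0717]
orientation: [[0.727, -0.686, -0.0], [-0.686, -0.727, 0.0], [-0.0, 0.0, -1.0]]
wrist_force: [-1.1, 0.4, 0.2]
opening: -0.0004
```

>>> {"method": "jog_arm", "body": {"rows": "-0.004 0.004 0 0;-0.008 0.008 0 0;-0.012 0.012 0 0;-0.015 0.015 0.01 0;-0.02 0.025 0.03 0;0 0.04 0.03 0;0 0.04 0.03 0;0 0 0 0"}}

```text
clock: 10.12
eef_pos: [0.4251, 0.0234, 0.1647]
orientation: [[0.733, -0.681, 0.009], [-0.681, -0.733, 0.002], [0.005, -0.007, -1.0]]
wrist_force: [1.1, 0.3, 0.0]
opening: -0.0001
```

```bash
python3 - <<'E'
from h import *
st(); s=bot.read_camera("side"); t=bot.read_camera("top")
crop(t,345,260,60,45,12,"pics/tc9.png"); crop(s,300,290,60,55,12,"pics/sc9.png")
E
```

```text
t 10.12 p [0.4251 0.0234 0.1647] ang -0.749 F [1.1 0.3 0. ] q [ 0.41  0.21 -0.68  2.16  0.18  0.82 -1.12]
```

View pics/tc9.png

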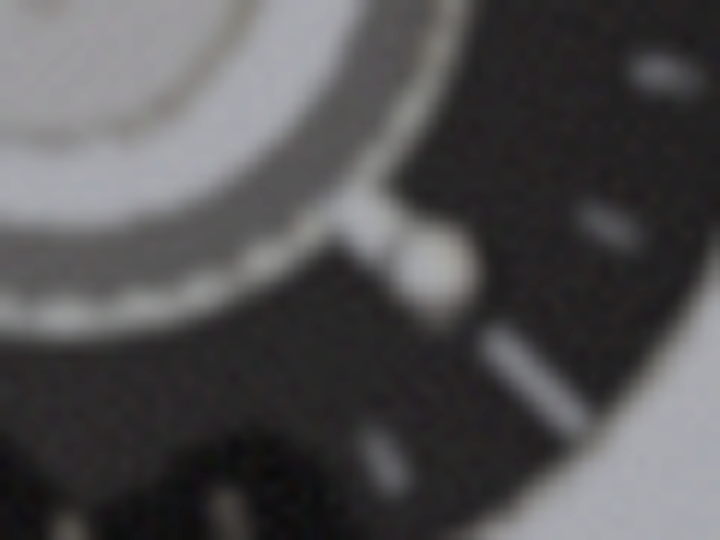

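View pics/sc9.png

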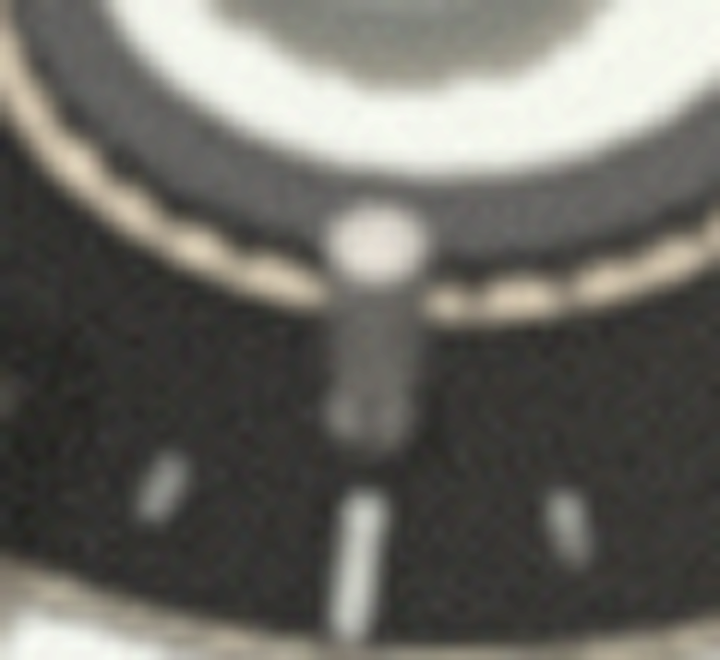

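Lever now points into the 45° mark (side view: knob top at x≈377 lies over the mark; reading ≈0.784). Next is the analyser.

```bash
python3 - <<'E'
from h import *
st()
print("appr",af(1.59,.075))
for a in np.arange(1.6,-.01,-.15): 
    w,g=af(a,.059); print(round(a,2),w.round(4),round((g+np.pi/2+np.pi)%(2*np.pi)-np.pi,3))
print(af(0,.059))
E
```

```text
t 10.22 p [0.4232 0.0178 0.1612] ang -0.753 F [-0.3 -0.5  0.2] q [ 0.42  0.22 -0.67  2.16  0.19  0.81 -1.12]
appr (array([0.623634  , 0.17058039]), np.float64(-2.448275102127682))
1.6 [0.6127 0.1608] -0.887
1.45 [0.592  0.1533] -0.737
1.3 [0.5726 0.1427] -0.587
1.15 [0.5549 0.1295] -0.437
1.0 [0.5395 0.1137] -0.287
0.85 [0.5266 0.0958] -0.137
0.7 [0.5165 0.0761] 0.013
0.55 [0.5095 0.0552] 0.163
0.4 [0.5056 0.0335] 0.313
0.25 [0.5051 0.0114] 0.463
0.1 [ 0.5078 -0.0105] 0.613
(array([ 0.51149916, -0.02479324]), np.float64(-0.8582751021276821))
```

>>> {"method": "jog_arm", "body": {"rows": "0.01 0 0.035 0;0.025 0.02 0 -0.02;0.03 0.025 0 -0.03;0.03 0.025 0 -0.03;0.03 0.025 0 -0.03;0.03 0.025 0 -0.02;0.03 0.025 0 0;0.015 0.008 0 0"}}

```text
clock: 10.88
eef_pos: [0.6248, 0.1723, 0.1931]
orientation: [[0.633, -0.774, -0.001], [-0.774, -0.633, 0.002], [-0.002, 0.0, -1.0]]
wrist_force: [-0.7, 0.4, 0.6]
opening: 0.0001
```

>>> {"method": "jog_arm", "body": {"rows": "0 0 0 0;0 0 0 0;0 0 0 0"}}

```text
clock: 11.13
eef_pos: [0.622, 0.1675, 0.1936]
orientation: [[0.631, -0.776, -0.003], [-0.776, -0.631, -0.002], [-0.0, 0.003, -1.0]]
wrist_force: [-0.2, 0.1, -0.8]
opening: -0.0002
```

>>> {"method": "jog_arm", "body": {"rows": "0.007 0.007 0 0;0 0 0 0;0 0 -0.027 0;0 0 -0.027 0;0 0 -0.028 0;0 0 0 0;0 0 0 0"}}

```text
clock: 11.72
eef_pos: [0.6292, 0.1756, 0.1125]
orientation: [[0.632, -0.775, -0.003], [-0.775, -0.632, -0.001], [-0.001, 0.003, -1.0]]
wrist_force: [0.7, 0.4, 1.2]
opening: 0.0003
```

```bash
python3 - <<'E'
from h import *
st(); s=bot.read_camera("side"); t=bot.read_camera("top")
crop(s,200,100,260,190,3,"pics/sc10.png")
crop(t,205,175,220,155,3.6,"pics/tc10.png")
E
```

```text
t 11.72 p [0.6292 0.1756 0.1125] ang -0.887 F [0.7 0.4 1.2] q [ 0.03  0.63 -0.57  1.68  0.4   0.96 -1.57]
```

View pics/sc10.png

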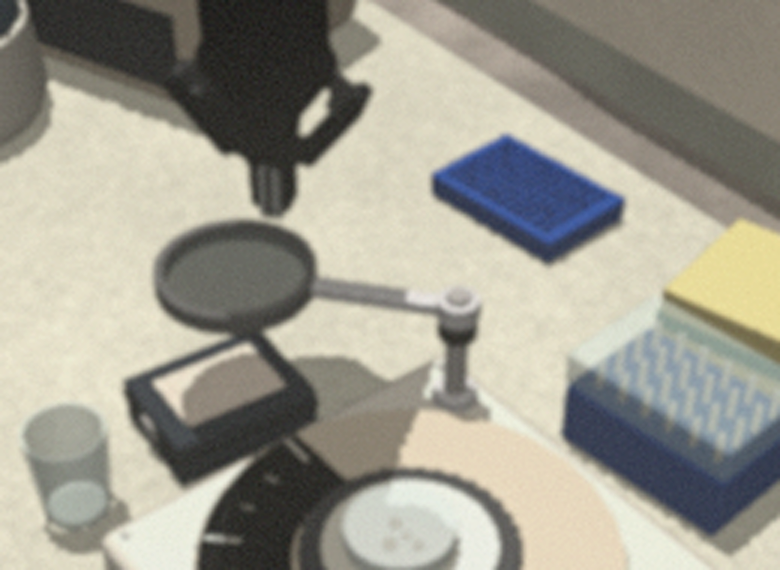

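View pics/tc10.png

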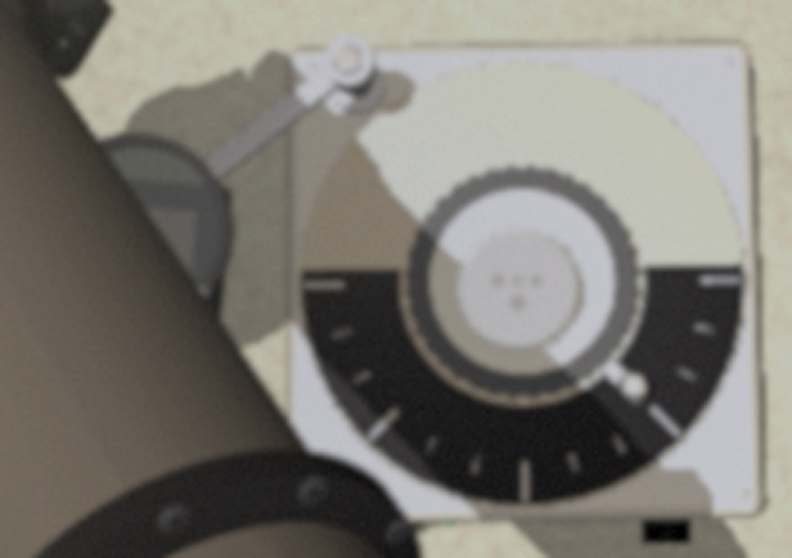

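>>> {"method": "jog_arm", "body": {"rows": "-0.006 -0.005 0 0;-0.006 -0.005 0 0;-0.0045 -0.0045 0 0;-0.007 -0.002 0 0.05;-0.007 -0.0025 0 0.05;-0.0067 -0.003 0 0.05;0 0 0 0;0 0 0 0"}}

```text
clock: 12.48
eef_pos: [0.5929, 0.1536, 0.1139]
orientation: [[0.739, -0.673, 0.001], [-0.673, -0.739, -0.0], [0.001, -0.0, -1.0]]
wrist_force: [0.2, -0.8, 0.6]
opening: 0.0002
```

```bash
python3 - <<'E'
from h import *
st(); s=bot.read_camera("side")
crop(s,200,100,260,190,3,"pics/sc11.png")
E
```

```text
t 12.48 p [0.5929 0.1536 0.1139] ang -0.739 F [ 0.2 -0.8  0.6] q [ 0.1   0.58 -0.62  1.78  0.42  0.91 -1.44]
```

View pics/sc11.png

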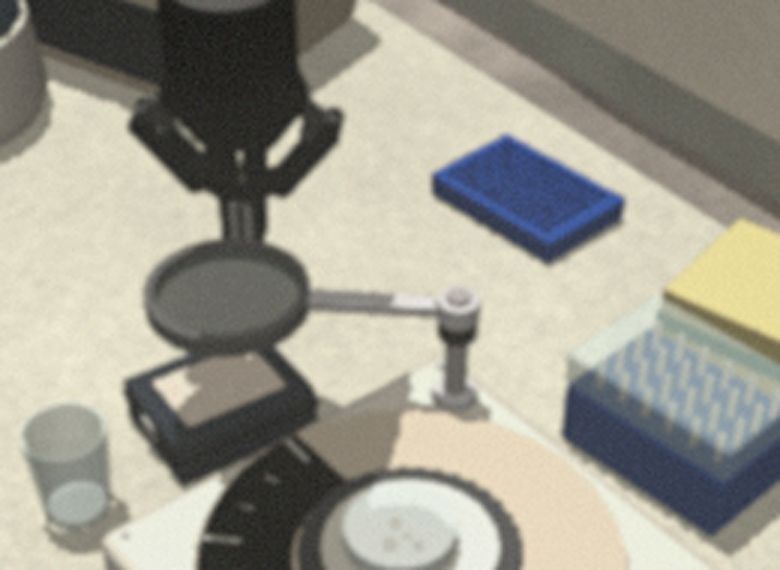

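>>> {"method": "jog_arm", "body": {"rows": "-0.0066 -0.0033 -0.002 0.05;-0.0066 -0.0037 -0.001 0.05;-0.0062 -0.0038 0 0.05;-0.006 -0.0042 0 0.05;-0.0059 -0.0044 0 0.05;-0.0058 -0.0046 0 0.05;-0.0053 -0.0052 0 0.05;-0.0052 -0.0053 0 0.05"}}

```text
clock: 13.2
eef_pos: [0.5453, 0.1208, 0.1106]
orientation: [[0.944, -0.329, 0.0], [-0.329, -0.944, 0.001], [-0.0, -0.001, -1.0]]
wrist_force: [-0.5, 1.4, 0.1]
opening: 0.0
```

>>> {"method": "jog_arm", "body": {"rows": "-0.005 -0.0054 0 0.05;-0.0045 -0.0058 0 0.05;-0.0043 -0.006 0 0.05;-0.0041 -0.0061 0 0.05;-0.0036 -0.0064 0 0.05;-0.0034 -0.0066 0 0.05;-0.0031 -0.0067 0 0.05;0 0 0 0"}}

```text
clock: 13.87
eef_pos: [0.5171, 0.0757, 0.1102]
orientation: [[1.0, 0.013, -0.001], [0.013, -1.0, -0.001], [-0.001, 0.001, -1.0]]
wrist_force: [-0.6, -0.2, -0.0]
opening: -0.0004
```

```bash
python3 - <<'E'
from h import *
st(); s=bot.read_camera("side")
crop(s,200,140,260,190,3,"pics/sc12.png")
E
```

```text
t 13.87 p [0.5171 0.0757 0.1102] ang 0.013 F [-0.6 -0.2 -0. ] q [ 0.39  0.52 -0.83  1.98  0.5   0.86 -0.7 ]
```

View pics/sc12.png

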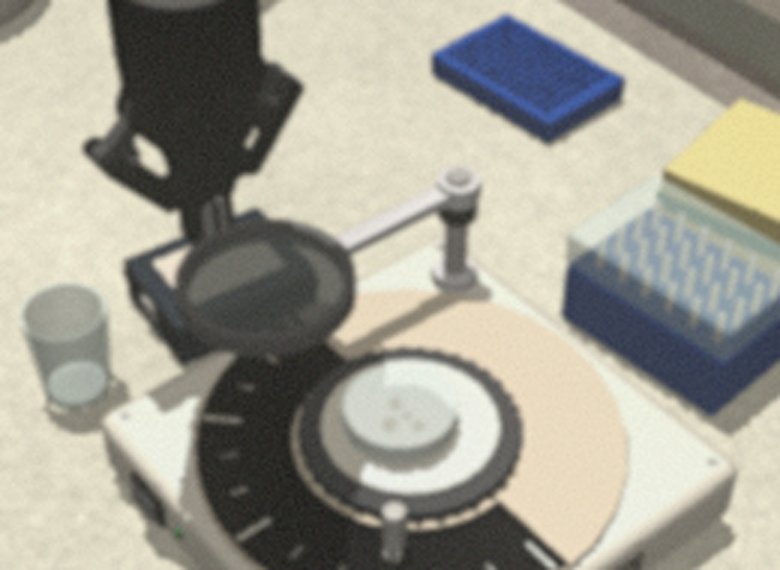

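>>> {"method": "jog_arm", "body": {"rows": "-0.0027 -0.0069 0 0.05;-0.0024 -0.007 0 0.05;-0.0019 -0.007 0 0.05;-0.0017 -0.0072 0 0.05;-0.0013 -0.0072 0 0.05;-0.0009 -0.0073 0 0.05;-0.0005 -0.0073 0 0.05;-0.0002 -0.0074 0 0.05"}}

```text
clock: 14.58
eef_pos: [0.5061, 0.0201, 0.1105]
orientation: [[0.916, 0.402, 0.0], [0.402, -0.916, 0.001], [0.0, -0.0, -1.0]]
wrist_force: [-1.3, 1.1, 1.4]
opening: 0.0001
```

>>> {"method": "jog_arm", "body": {"rows": "0.0002 -0.0074 0 0.05;0.0006 -0.0073 0 0.05;0.0008 -0.006 0 0.04;0.001 -0.005 0 0.04;0.0008 -0.003 0 0.02;0 0 0 0;0 0 0 0"}}

```text
clock: 15.17
eef_pos: [0.5097, -0.009, 0.1104]
orientation: [[0.819, 0.574, 0.001], [0.574, -0.819, 0.0], [0.001, 0.0, -1.0]]
wrist_force: [-0.4, -0.6, -0.7]
opening: 0.0001
```

```bash
python3 - <<'E'
from h import *
st(); s=bot.read_camera("side")
crop(s,200,140,260,190,3,"pics/sc13.png")
E
```

```text
t 15.17 p [ 0.5097 -0.009   0.1104] ang 0.611 F [-0.4 -0.6 -0.7] q [ 0.66  0.55 -0.97  2.01  0.59  0.89 -0.02]
```

View pics/sc13.png

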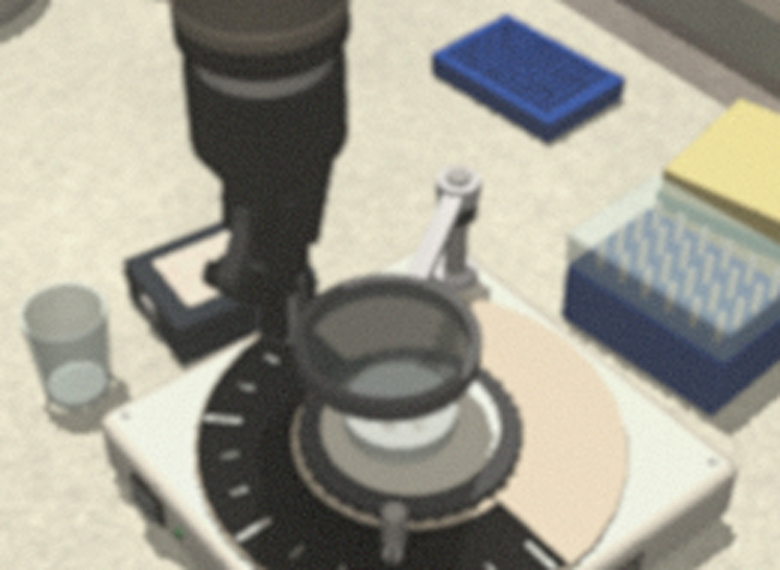

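>>> {"method": "jog_arm", "body": {"rows": "0.0005 -0.003 0 0.02;0.0007 -0.003 0 0.02;0.0007 -0.003 0 0.02;0.0007 -0.003 0 0.02;0.0005 -0.002 0 0.02;0 0 0 0"}}

```text
clock: 15.72
eef_pos: [0.5123, -0.0234, 0.1102]
orientation: [[0.756, 0.655, -0.0], [0.655, -0.756, 0.0], [0.0, -0.0, -1.0]]
wrist_force: [-1.3, -0.2, 0.5]
opening: -0.0003
```

>>> {"method": "jog_arm", "body": {"rows": "0.0007 -0.0014 0 0;0.0006 -0.0006 0 0;0 0 0 0;0 0 0 0"}}

```text
clock: 16.05
eef_pos: [0.5124, -0.0236, 0.1102]
orientation: [[0.755, 0.655, -0.002], [0.655, -0.755, 0.002], [-0.001, -0.002, -1.0]]
wrist_force: [-4.0, 4.7, 3.1]
opening: -0.0002
```

>>> {"method": "jog_arm", "body": {"rows": "0.0007 -0.0008 0 0;0 0 0 0;0 0 0 0"}}

```text
clock: 16.3
eef_pos: [0.5124, -0.0237, 0.1101]
orientation: [[0.755, 0.656, -0.003], [0.656, -0.755, 0.002], [-0.001, -0.004, -1.0]]
wrist_force: [-5.9, 6.1, 3.7]
opening: -0.0001
```

>>> {"method": "jog_arm", "body": {"rows": "-0.003 0.0035 0 0;-0.005 0.006 0 0;-0.01 0.012 0 0;-0.02 0.023 0 0;-0.02 0.03 0.02 0;0 0.04 0.03 0;0 0.04 0.03 0;0 0 0 0"}}

```text
clock: 16.97
eef_pos: [0.458, 0.1233, 0.1855]
orientation: [[0.751, 0.66, 0.009], [0.66, -0.751, 0.005], [0.01, 0.003, -1.0]]
wrist_force: [0.8, 0.3, -0.0]
opening: 0.0003
```

>>> {"method": "jog_arm", "body": {"rows": "0 0 0.03 0;0 0.03 0.03 0;0 0.03 0 0;0 0.03 0 0;0 0 0 0;0 0 0 0"}}

```text
clock: 17.47
eef_pos: [0.4558, 0.2062, 0.2399]
orientation: [[0.754, 0.657, 0.001], [0.657, -0.754, 0.0], [0.001, 0.0, -1.0]]
wrist_force: [-0.3, -0.8, 0.3]
opening: 0.0002
```

```bash
python3 - <<'E'
from h import *
st(); s=bot.read_camera("side"); t=bot.read_camera("top")
crop(s,200,150,260,190,3,"pics/sc14.png")
crop(t,205,175,220,155,3.6,"pics/tc14.png")
E
```

```text
t 17.47 p [0.4558 0.2062 0.2399] ang 0.717 F [-0.3 -0.8  0.3] q [ 0.4   0.39 -1.16  1.9   0.4   1.11 -0.2 ]
```

View pics/sc14.png

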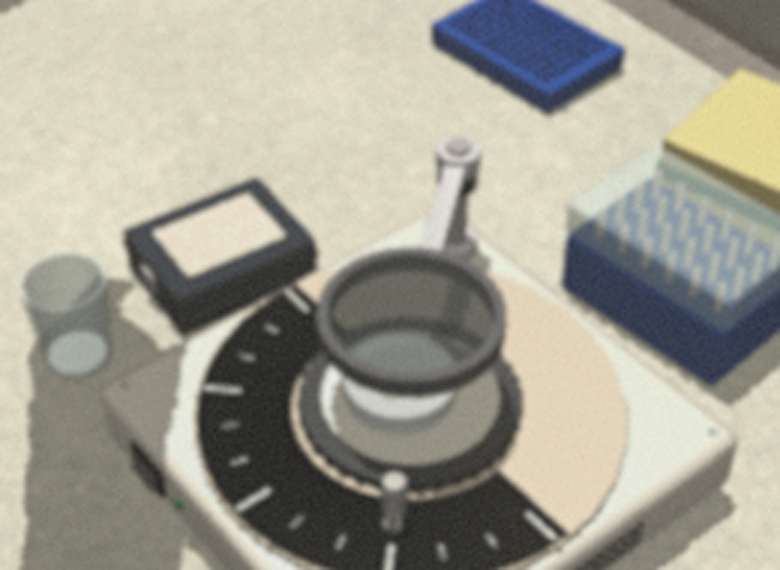

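View pics/tc14.png

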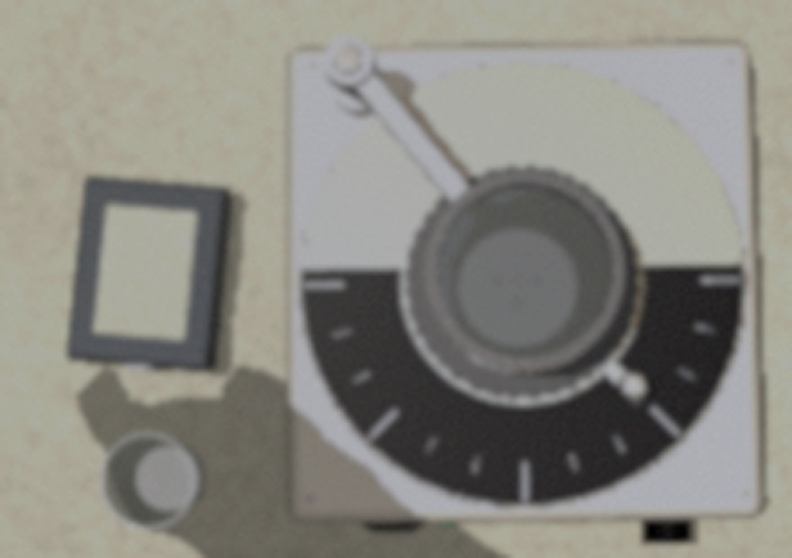

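```bash
python3 - <<'E'
from h import *
s=bot.read_camera("side"); t=bot.read_camera("top")
for c,p in ((t,(530/3.6+205-.4,276/3.6+175-.4)),(s,(410.5/3+200-.3,317/3+150-.3))):
    w=onz(c,*p,.126)[:2]; l=R2.T@(w-O); d=l-[.105,.085]; print(l.round(4),"r",np.hypot(*d).round(4),"ang",(np.arctan2(-.085,-.105)-np.arctan2(d[1],d[0])).round(3))
E
```

```text
[-0.0033 -0.0021] r 0.139 ang 0.003
[-0.0017 -0.0026] r 0.138 ang -0.007
```

Analyser angle measures about 0, within camera error, and the force rise with no movement confirms the stop. The lever still points at the mark, and nothing else has moved.

```bash
python3 -c "
from h import *
st(); print(bot.hand_in())"
```

```text
t 17.67 p [0.4565 0.203  0.2392] ang 0.711 F [-0.1 -0.7  0. ] q [ 0.4   0.39 -1.16  1.9   0.4   1.11 -0.2 ]
the job is handed in; nothing more can be done
None
```

I pushed both parts into place with the outside of the shut fingers, and handed the job in at 17.7 s with the gripper clear.

- **Polariser:** I pushed the lever knob round from about 2.14 rad. The first push left it near 0.81 rad. A second small push brought it to about 0.784 rad, against 0.785 for the 45-degree mark. I worked that out from the side view and the finger position. In both views the lever points at the mark. Before the second push the two cameras disagreed by about 0.01 rad.
- **Analyser:** I pushed it by its rim until it stopped moving while the force rose to about 9 N, so it is on its stop. After I backed off, the angle read +0.003 rad from the top camera and -0.007 rad from the side. The measured centre was 3 to 4 mm off the axis, mostly along the arm (radius 138–139 mm instead of 135 mm). I put that down to camera and edge-picking error, since the stop was felt.
- **Other things:** The dish, slide box, beaker and tip box looked unmoved in the last pictures, judged by eye. The dropper, pen and tube rack fell outside those last crops, so I did not check them again, but the arm never worked near them.

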